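Lock the paint caddy and load the yellow jar

ROBOT

A 7-joint arm with a two-finger parallel gripper is mounted at the origin on the work surface. World frame = base frame: x ahead of the robot, y to its left, z up, the work surface at z = 0. Lengths are in m, angles in rad, forces in N, time in s.
With the tool pointing down it reaches from about 0.425 to 0.875 m from the base axis. Payload 4.7 kg.
Tool frame: the origin (TCP) lies midway between the tips of the shut fingers; the grasp point (between the pads) lies 19 mm behind it; z points along the fingers, y is the line along which they close (so a half turn about z gives the same grasp; the last joint's range is limited). The gripper opens to 87 mm and grips with 3 to 60 N. Pads are 19 mm wide; open, the fingers measure 117 mm over their backs; the gripper's body (75 mm by 190 mm) begins 51 mm behind the grasp point.
Start: joints at [-1.299, 0.321, -0.07, 1.45, 0.023, 1.371, -0.057], TCP at [0.166, 0.629, 0.197] pointing down, gripper open.
Joint ranges: [-2.86, 2.86], [-0.3, 2.09], [-1.38, 1.24], [0.06, 2.45], [-1.56, 4.7], [0.09, 2.05], [-2.69, 2.69]. Speed limits (rad/s): [2.57, 2.57, 3.14, 3.14, 3.14, 3.14, 3.14].

INTERFACE

Orientations are given as a rotation vector (axis times angle).
In Python, from bench import ctrl gives the robot as it stands. The module is installed in compiled form; this text tells all that it offers.
- The arm moves only by the shell command python3 -m handwheel 'ROWS' [FORCE]. ROWS is JSON, a list of rows, each a list of 7 numbers: the finger opening in m, from 0 to 0.087, then the shift along the tool's x, y, z in m, then the turn, a rotation vector about the tool's x, y, z in degrees. A call has 1 to 12 rows; each row shifts and turns the commanded pose from where the row before left it, along the tool's axes as they then stand; what a row does not reach is not made up. A row lasts 1/8 s, in which the tool goes at most 62.5 mm and 10.7 degrees, less where a joint would pass 70% of its speed; a pose out of reach is approached as far as the arm can. A call is refused whole if a number of a shift passes 0.0625 or a number of a turn 10.7, either way. A call with a gripper value outside its range is refused whole. The fingers move at their own pace and stop on an object; FORCE is the grip in N (left out, the last holds). Time passes only in rows, so rows that do not move let the fingers close. It gives the time, the measured TCP pose, the force, the opening and the grip force at its end, in the units of the state.
- ctrl.get_state(): the state, without advancing time (a new reading comes with each control period).
- ctrl.get_image(name): name is "scene" or "top" or "wrist"; returns (picture, depth): 384x512x3 uint8, blue, green, red; 384x512 float32, m along the optical axis (not along the pixel's ray), 0 where there is no reading.
- ctrl.camera_info(name): a dict with "intrinsics" (3x3 intrinsics, pixels), "D" ([k1, k2, p1, p2, k3] as OpenCV has them; the pictures are not rectified), "R" (3x3) and "t" (3): a world point X has camera coordinates R X + t. Camera axes: x right, y down, z forward; pixel columns grow to the right and rows downward; lengths in m; the calibration is good to about 2 mm. A picture is of the moment at which its call begins: read the wrist's pose just before it. camera_info takes no time and is no camera call; for the wrist camera it gives the pose at the moment of the call.
- ctrl.close_job(): hands the job in; it is judged then, once.
The state is a dict: "time": time; "joint_positions": joint angles; "qd": joint speeds; "joint_torque": joint torques, N m; "position": TCP position; "tool_rot": TCP orientation; "ft_force": force on the tool from outside, world axes, zero at the start; "torque": the same for the moment, N m; "grip_width": opening from 0.0 (shut) to 1.0 (fully open); "grip_force": force on a finger pad.
Only numpy, scipy, OpenCV 4.12 (cv2) and the standard library are available. Lean on these libraries where they do the work, as an engineer would, in place of code of your own. Each camera call takes 0.05 s, during which the arm holds its last target. There are 200 camera calls.

TASK

Turn the paint carousel by its black crank peg until the empty yellow-ringed place stands at the magenta marker on the base, then lock it there: press the red knob fully down and, while it is down, slide it sideways under the dark steel lip so that it stays trapped. Once it is locked, set the loose yellow paint jar down upright in the yellow-ringed place without dropping or tipping it. Leave the loose green jar, the glass and the brush where they are.

Things in the scene. Friction and masses are not known exactly. Their poses are not given: they have to be found in the camera images.
- caddy: fixed round wooden base of the carousel, 260 mm across, 10 mm high; origin under its centre, on the table, = the carousel's vertical axis. Its -x axis points to the magenta marker, a tab 30 mm wide, 10 mm high, ending 151 mm from the axis. The lock stands at the base's edge, 108 deg clockwise (from above) from the marker and reaches 166 mm from the axis
- carousel (a joint): turn of the carousel disc (248 mm across, top z 24 mm), rad, grows anticlockwise from above; 0 or 2 pi: yellow place at the marker. Turns both ways, under 1 N at the crank peg, stays where left; starts 0.6 rad or more away. Five places 72 deg apart: anticlockwise yellow (empty), red (jar fixed in it), green (empty, stays so), blue and orange (fixed jars, tops at z 84 mm)
- crank (a point): middle of the crank peg, z 127 mm: upright round black peg 16 mm across, z 106 to 146 mm, on an aluminium arm (top z 106 mm) 45 mm from the carousel's axis, on the far side of the axis, 180 deg from the yellow place. The peg spins freely on its pin, so the fingers can hold it and keep their heading while the arm goes round; hold it firmly (30 to 40 N), for a loosely held peg rolls out of the pads
- yellow_place (a point): centre of the floor (z 22 mm) of the empty yellow-ringed place: a ring 52 mm inside, 58 mm outside, 14 mm high above this floor; turns with the carousel, 76 mm from its axis
- loading_point (a point): fixed point on the base, 76 mm from the axis towards the magenta marker, z 22 mm: where the centre of the yellow place must stand
- lock_knob (a point): centre of the top of the red lock knob, an upright cylinder 20 mm across, 44 mm tall (z 90 to 134 mm when up), 116 mm from the carousel's axis. It stands on a brass keeper bar (38 x 16 x 8 mm) that rides on the spring plunger's head, so the knob both presses the plunger down and slides the keeper; it moves with both
- plunger (a joint): how far the plunger is pressed down, m: 0 up, 0.016 fully down; springs back, 5 N at first, 11 N fully down. Its 10 mm round-ended pin enters a 13 mm notch in the carousel's rim (one per place) only when a place stands at the marker, within about 3 mm at the rim; else it stops on the rim after about 3 mm. Trapped under the lip it rests at about 0.012
- keeper (a joint): how far the keeper bar is slid towards the lip, m: 0 to 0.024 (end stop), 1 N of friction. With the plunger pressed less than 12 mm the bar's end hits the side of the lip after 4 mm; pressed further, it passes beneath and is trapped there when let go
- lip (a point): fixed point at the middle of the underside of the dark steel lip (z 78 mm, top z 83 mm, 24 mm long), 38 mm horizontally from the knob's starting axis. The keeper slides straight from the knob's start towards this point, at right angles to the line from the carousel's axis to the knob. The lip's post stands on the outer side
- yellow_jar: loose closed yellow paint jar, a cylinder 46 mm across and 62 mm tall with a thin white band and white lid spot, about 0.13 kg; origin at the centre of its underside, z axis up. Starts upright on the table beside the caddy
- green_jar: loose green jar of the same shape and size, still in use: must stay where it is; origin at the centre of its underside
- glass: empty water glass, 64 mm across and 85 mm tall: must stay; origin at the centre of its underside
- brush: paint brush lying on the table in front of the caddy, about 0.2 m long along its x axis: must stay
Mind the look-alikes: they are no part of the job. Of the things like the yellow_jar, leave any that is orange or purple; of the rest the larger one is meant.

How it is judged:
By the outcome, as a careful person would: the job done as asked, in the order asked, and still so for the second after the job is handed in, with the robot touching nothing.
It also fails if it takes over 72 s, if anything falls off the work surface, if the arm or the gripper's body presses on something with over 40 N, if the wrist force passes 120 N, or if a joint passes its speed limit or range.

## Working session

There is one attempt and no reset: what is moved stays moved. The work goes in short steps, Python scripts to look and compute and a shell command to move; the robot and the scene stay as the last step left them, time stands still between calls to the robot, and variables do not carry over. Pictures are saved under pics/ and viewed, at most 10 in all, crops included, and the job is handed in when it is done.

```bash
mkdir -p pics; cat > h.py <<'E'
import numpy as np, cv2
from bench import ctrl
from scipy.spatial.transform import Rotation as Ro
def cloud(name):
    ci=ctrl.camera_info(name); im,d=ctrl.get_image(name)
    K=np.array(ci["intrinsics"]);D=np.array(ci["D"]);R=np.array(ci["R"]);t=np.array(ci["t"])
    v,u=np.mgrid[0:384,0:512]
    p=cv2.undistortPoints(np.stack([u,v],-1).reshape(-1,1,2).astype(float),K,D).reshape(384,512,2)
    X=np.dstack([p[...,0]*d,p[...,1]*d,d])
    W=(X-t)@R
    W[d<=0]=np.nan
    return im,d,W
def save(n,im): cv2.imwrite('pics/'+n,im)
E
python3 - <<'E'
from h import *
s=ctrl.get_state();print(s)
ims=[]
for n in("top","scene"):
    im,d,W=cloud(n);np.savez(n,im=im,W=W);save(n+'.png',cv2.resize(im,(800,600)));ci=ctrl.camera_info(n);print(n,ci)
E
```

```text
{'time': 0.0, 'joint_positions': array([-1.29890903,  0.32186535, -0.07009938,  1.45172499,  0.02264938,
        1.37074915, -0.05689694]), 'qd': array([-3.91749883e-04, -1.82577783e-03, -8.24674469e-04, -1.62352137e-05,
        1.40457210e-03, -1.14979916e-03,  2.35920509e-04]), 'joint_torque': array([-4.48854435e-04, -4.91285455e+01, -4.04097615e-01, -3.12529778e+01,
       -6.39441842e-02,  4.39861254e-02,  1.96945653e-04]), 'position': array([0.16561641, 0.6279158 , 0.19630907]), 'tool_rot': array([-4.03705463e-01, -3.11543258e+00,  3.07306681e-03]), 'ft_force': array([-0.39780077,  0.20246393,  1.14464413]), 'torque': array([-0.04674606, -0.01442568, -0.01000394]), 'grip_force': 0.0, 'grip_width': 0.998429732306095}
top {'intrinsics': array([[378.22359218,   0.        , 259.42495499],
       [  0.        , 378.22359218, 190.56766856],
       [  0.        ,   0.        ,   1.        ]]), 'D': array([-0.12259448,  0.        ,  0.        ,  0.        ,  0.        ]), 'R': array([[ 0.01039854, -0.99993936, -0.00362639],
       [-0.99618848, -0.0100453 , -0.08664642],
       [ 0.08660474,  0.00451356, -0.99623253]]), 't': array([-2.82598120e-04,  5.00469922e-01,  1.13397222e+00])}
scene {'intrinsics': array([[449.16339198,   0.        , 263.6895832 ],
       [  0.        , 449.16339198, 186.25360384],
       [  0.        ,   0.        ,   1.        ]]), 'D': array([-0.10200678,  0.        ,  0.        ,  0.        ,  0.        ]), 'R': array([[ 0.49360895,  0.86966636,  0.00553443],
       [ 0.75436516, -0.42498181, -0.50032357],
       [-0.43276254,  0.25113917, -0.86582082]]), 't': array([-0.25785413, -0.32263838,  1.30622309])}
```

View pics/top.png

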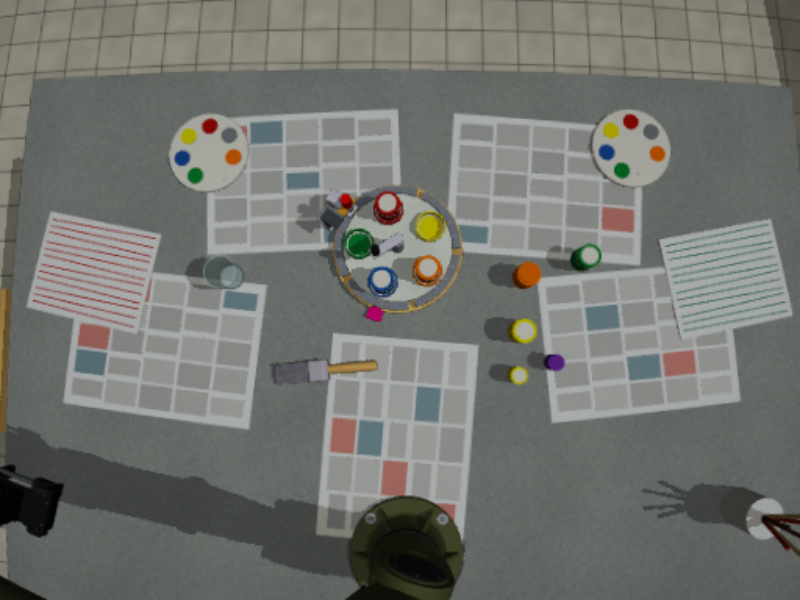

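View pics/scene.png

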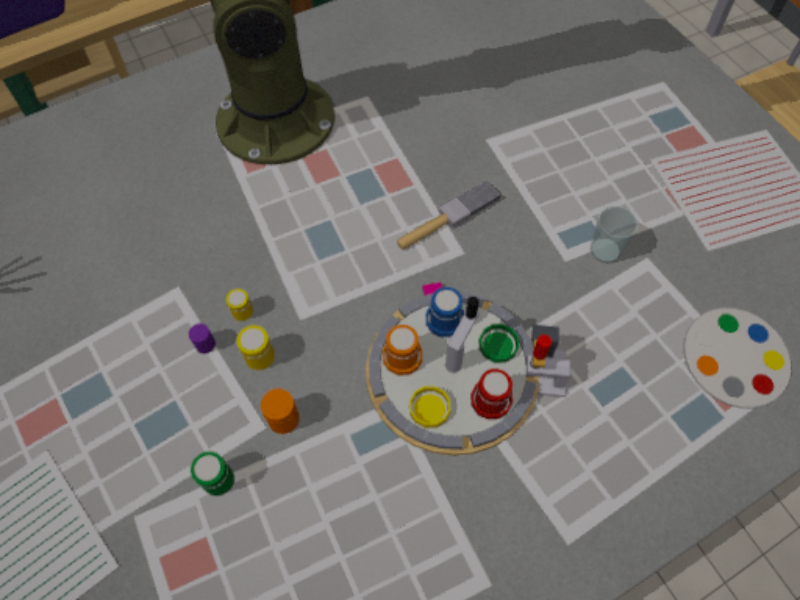

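Top view (800x600 px): the yellow place is at (429,226), the peg at (377,250), the knob at (346,201), and the marker at (375,314). Things that could be taken for the yellow jar: large yellow (523,331), small yellow (518,375), orange (527,275), purple (555,362). I choose the large yellow one at (523,331). The green jar is at (587,257), the glass at (222,272), and the brush at (325,370).

```bash
cat >> h.py <<'E'
def ray(name,uv,z):
    ci=ctrl.camera_info(name);K=np.array(ci["intrinsics"]);R=np.array(ci["R"]);t=np.array(ci["t"])
    p=cv2.undistortPoints(np.array(uv,float).reshape(-1,1,2),K,np.array(ci["D"])).reshape(-1,2)
    d=np.c_[p,np.ones(len(p))]@R; c=-R.T@t
    return c+d*((z-c[2])/d[:,2])[:,None]
def blobs(im,lo,hi,minA=6):
    h=cv2.cvtColor(im,cv2.COLOR_BGR2HSV); lo=np.array(lo);hi=np.array(hi)
    m=cv2.inRange(h,lo,hi); n,l,st,c=cv2.connectedComponentsWithStats(m)
    return [(tuple(np.round(c[i],1)),st[i,4],l==i) for i in range(1,n) if st[i,4]>=minA]
E
python3 - <<'E'
from h import *
for n in("top","scene"):
    f=np.load(n+'.npz');im,W=f['im'],f['W']
    for c,lo,hi in(("mag",(145,120,60),(168,255,255)),("yel",(24,140,80),(34,255,255)),("red",(0,180,80),(4,255,255)),("white",(0,0,190),(180,45,255)),("blk",(0,0,0),(180,255,22))):
        for p,a,m in blobs(im,lo,hi,12):
            w=W[m]; 
            q=np.nanmedian(w,0)
            if a<900 and q[2]<.2 and abs(q[1])<.4 and q[0]>.3: print(n,c,p,a,np.round(q,3),'zmax',np.round(np.nanmax(w[:,2]),3),'mid',np.round((np.nanpercentile(w,2,0)+np.nanpercentile(w,98,0))/2,3))
a=cv2.resize(np.load('top.npz')['im'][105:250,195:395],(800,580),interpolation=cv2.INTER_CUBIC);save('c.png',a)
E
```

```text
top mag (np.float64(239.6), np.float64(200.5)) 81 [0.471 0.065 0.01 ] zmax 0.014 mid [0.47  0.066 0.008]
top yel (np.float64(275.0), np.float64(144.7)) 255 [ 0.642 -0.042  0.023] zmax 0.041 mid [ 0.643 -0.041  0.029]
top yel (np.float64(334.3), np.float64(211.7)) 91 [ 0.436 -0.216  0.061] zmax 0.066 mid [ 0.437 -0.222  0.032]
top yel (np.float64(330.9), np.float64(240.0)) 47 [ 0.353 -0.207  0.044] zmax 0.048 mid [ 0.353 -0.213  0.023]
top red (np.float64(247.3), np.float64(130.7)) 74 [0.673 0.043 0.083] zmax 0.088 mid [0.675 0.042 0.059]
top red (np.float64(220.8), np.float64(127.4)) 38 [0.669 0.114 0.132] zmax 0.137 mid [0.67  0.115 0.125]
top red (np.float64(251.3), np.float64(140.4)) 17 [0.651 0.029 0.036] zmax 0.04 mid [0.657 0.034 0.031]
top blk (np.float64(239.4), np.float64(159.6)) 25 [0.574 0.061 0.145] zmax 0.149 mid [0.576 0.06  0.135]
scene mag (np.float64(275.7), np.float64(184.0)) 68 [0.465 0.065 0.011] zmax 0.015 mid [0.463 0.068 0.007]
scene yel (np.float64(153.4), np.float64(196.4)) 157 [ 0.365 -0.213  0.036] zmax 0.05 mid [ 0.354 -0.212  0.028]
scene yel (np.float64(164.1), np.float64(224.5)) 305 [ 0.454 -0.221  0.05 ] zmax 0.067 mid [ 0.429 -0.219  0.034]
scene yel (np.float64(274.6), np.float64(260.7)) 459 [ 0.642 -0.04   0.025] zmax 0.041 mid [ 0.643 -0.04   0.03 ]
scene red (np.float64(346.7), np.float64(221.4)) 122 [0.673 0.113 0.131] zmax 0.137 mid [0.671 0.116 0.117]
scene red (np.float64(315.8), np.float64(248.1)) 138 [0.68  0.034 0.084] zmax 0.089 mid [0.675 0.042 0.08 ]
scene red (np.float64(311.1), np.float64(260.8)) 128 [0.686 0.023 0.036] zmax 0.063 mid [0.68  0.038 0.043]
scene blk (np.float64(301.9), np.float64(197.0)) 61 [0.582 0.059 0.137] zmax 0.15 mid [0.579 0.06  0.133]
```

View pics/c.png

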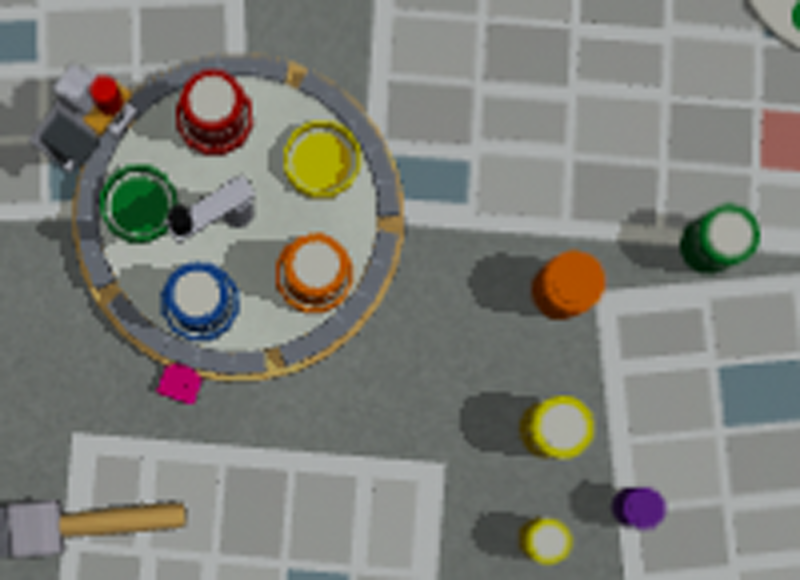

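The crop shows the large yellow jar at crop (560,427), clearly larger than the small yellow one at (547,541); orange (568,285) and purple (640,508) differ in colour, so (0.437,-0.219) is the jar. The axis comes out near (0.600,0.022), with the marker heading 161.7° and about 141.5° of clockwise turn needed. I'm moving above the crank.

```bash
python3 -m handwheel '[[0.087,-0.0473,-0.0342,0,0,0,3.5],[0.087,-0.0473,-0.0342,0,0,0,0],[0.087,-0.0473,-0.0342,0,0,0,0],[0.087,-0.0473,-0.0342,0,0,0,0],[0.087,-0.0473,-0.0342,0,0,0,0],[0.087,-0.0473,-0.0342,0,0,0,0],[0.087,-0.0473,-0.0342,0,0,0,0],[0.06,-0.0473,-0.0342,0,0,0,0],[0.05,-0.0473,-0.0342,0,0,0,0],[0.05,-0.0473,-0.0342,0,0,0,0],[0.05,-0.0473,-0.0342,0,0,0,0],[0.05,-0.0473,-0.0342,0,0,0,0]]' 35
cat >> h.py <<'E'
def to(xy,z=None,yaw=161.7):
    s=ctrl.get_state();p=s['position'];R=Ro.from_rotvec(s['tool_rot']).as_matrix()
    d=np.array([*xy,p[2] if z is None else z])-p
    print('pos',p.round(4),'tool shift',(R.T@d).round(4),'yaw',np.degrees(np.arctan2(R[1,0],R[0,0])).round(2),'tilt',R[:,2].round(4),'F',s['ft_force'].round(1),'t',s['time'])
E
python3 - <<'E'
from h import *
to((.576,.060),.113)
im,d,W=cloud('wrist');np.savez('w1',im=im,W=W);save('w1.png',im)
q=W[(W[...,2]>.09)&(W[...,2]<.16)]
for p,a,m in blobs(im,(0,0,0),(180,255,25),30): print(p,a,np.nanmedian(W[m],0).round(3),np.nanpercentile(W[m],98,0).round(3))
E
```

```text
time: 1.6
position: [0.5796, 0.0616, 0.1973]
tool_rot: [-0.498, -3.102, -0.0]
ft_force: [0.2, 0.1, -0.5]
grip_width: 0.596
grip_force: 0.0
pos [0.5796 0.0616 0.1973] tool shift [ 0.0029 -0.0027  0.0843] yaw 161.75 tilt [-1.e-04  3.e-04 -1.e+00] F [ 0.2  0.1 -0.5] t 1.6
(np.float64(15.0), np.float64(257.5)) 804 [ 0.522 -0.003  0.3  ] [ 0.528 -0.001  0.307]
(np.float64(504.8), np.float64(258.0)) 365 [0.573 0.147 0.298] [0.578 0.149 0.307]
(np.float64(223.5), np.float64(344.0)) 23876 [0.55  0.047 0.33 ] [0.593 0.141 0.337]
(np.float64(446.5), np.float64(269.9)) 1280 [0.559 0.121 0.314] [0.562 0.128 0.318]
(np.float64(362.3), np.float64(314.4)) 928 [0.574 0.095 0.303] [0.593 0.102 0.318]
(np.float64(74.6), np.float64(315.4)) 52 [0.538 0.022 0.318] [0.541 0.024 0.319]
(np.float64(430.6), np.float64(313.9)) 38 [0.567 0.112 0.318] [0.569 0.113 0.319]
(np.float64(62.0), np.float64(328.0)) 55 [0.541 0.016 0.318] [0.543 0.019 0.319]
(np.float64(115.4), np.float64(327.8)) 44 [0.545 0.031 0.318] [0.547 0.032 0.318]
(np.float64(89.6), np.float64(333.0)) 42 [0.544 0.023 0.318] [0.546 0.025 0.318]
(np.float64(126.9), np.float64(332.4)) 39 [0.547 0.033 0.318] [0.549 0.035 0.319]
```

View pics/w1.png

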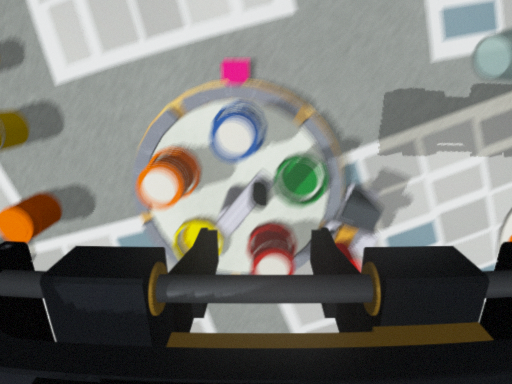

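The wrist view (512x384) shows the peg at (261,190), the marker at (236,70), the dark lip at (360,208), and the knob at (350,250). So the lip is on the marker side of the knob.

```bash
python3 - <<'E'
from h import *
f=np.load('w1.npz');W=f['W']
def reg(u,v,r,z0,z1):
    w=W[v-r:v+r,u-r:u+r].reshape(-1,3);w=w[(w[:,2]>z0)&(w[:,2]<z1)];
    return len(w),w.mean(0).round(4),((w.max(0)+w.min(0))/2).round(4)
print('peg',reg(261,190,20,.138,.152),'lip',reg(360,208,35,.078,.088),'knob',reg(350,250,20,.128,.14),'mag',)
for n in('top','scene'):
    W=np.load(n+'.npz')['W'];w=W.reshape(-1,3)
    def sel(c,r,z0,z1):
        q=w[(np.hypot(w[:,0]-c[0],w[:,1]-c[1])<r)&(w[:,2]>z0)&(w[:,2]<z1)];return len(q),q.mean(0).round(4)
    print(n,'peg',sel((.576,.06),.02,.14,.155),'knob',sel((.67,.115),.02,.128,.14),'dark',sel((.65,.15),.03,.075,.09),'jar',sel((.437,-.219),.028,.055,.07))
    for nm,c in(('red',(.68,.04)),('orange',(.57,-.04)),('blue',(.55,.055))): print(nm,sel(c,.03,.079,.09))
W=np.load('w1.npz')['W']
E
```

```text
peg (344, array([0.5738, 0.062 , 0.1467]), array([0.575 , 0.0618, 0.1439])) lip (975, array([0.6424, 0.1446, 0.0844]), array([0.6431, 0.1396, 0.0833])) knob (158, array([0.6622, 0.1198, 0.1341]), array([0.6648, 0.1199, 0.1327])) mag
top peg (28, array([0.5773, 0.0605, 0.1448])) knob (40, array([0.671 , 0.1165, 0.1331])) dark (125, array([0.6475, 0.1432, 0.0833])) jar (180, array([ 0.4379, -0.2194,  0.0615]))
red (189, array([0.6761, 0.0414, 0.084 ]))
orange (151, array([ 0.5577, -0.0372,  0.0838]))
blue (133, array([0.5364, 0.0516, 0.0839]))
scene peg (46, array([0.5782, 0.0605, 0.1457])) knob (74, array([0.671 , 0.1165, 0.1338])) dark (154, array([0.6446, 0.1474, 0.083 ])) jar (311, array([ 0.4398, -0.2182,  0.0625]))
red (344, array([0.6751, 0.0421, 0.0845]))
orange (249, array([ 0.5585, -0.0371,  0.0848]))
blue (217, array([0.5372, 0.0515, 0.0847]))
```

```bash
python3 -m handwheel '[[0.05,0.0023,-0.0014,0.02,0,0,0],[0.05,0,0,0.03,0,0,0],[0.05,0,0,0.02,0,0,0],[0.05,0,0,0.013,0,0,0],[0.05,0,0,0,0,0,0],[0,0,0,0,0,0,0],[0,0,0,0,0,0,0],[0,0,0,0,0,0,0],[0,0,0,0,0,0,0]]' 38
python3 - <<'E'
from h import *
to((.576,.060),.113);s=ctrl.get_state();print(s['ft_force'],s['grip_width']*.087,s['grip_force'])
E
```

```text
time: 2.78
position: [0.5764, 0.0625, 0.1148]
tool_rot: [0.499, 3.101, 0.0]
ft_force: [0.6, -0.7, -0.3]
grip_width: 0.206
grip_force: 0.0
pos [0.5764 0.0625 0.1148] tool shift [-0.0003 -0.0025  0.0018] yaw 161.73 tilt [ 5.e-04  2.e-04 -1.e+00] F [ 0.6 -0.7 -0.3] t 2.775
[ 0.59538901 -0.71012493 -0.28790146] 0.017956096666345005 0.0
```

```bash
python3 -m handwheel '[[0,0,0,0,0,0,0],[0,0,0,0,0,0,0],[0,-0.0054,0.0057,0,0,0,0],[0,-0.0063,0.0047,0,0,0,0],[0,0,0,0,0,0,0]]' 38; python3 -m handwheel '[[0,-0.007,0.0035,0,0,0,0],[0,-0.0075,0.0022,0,0,0,0],[0,-0.0078,0.0009,0,0,0,0],[0,0,0,0,0,0,0]]' 38
```

```text
time: 3.4
position: [0.5927, 0.0682, 0.1147]
tool_rot: [0.499, 3.099, -0.001]
ft_force: [0.9, -2.3, 1.5]
grip_width: 0.158
grip_force: 38.0
time: 3.9
position: [0.6151, 0.0664, 0.1147]
tool_rot: [0.501, 3.1, -0.002]
ft_force: [-1.2, -5.2, 4.7]
grip_width: 0.159
grip_force: 38.0
```

```bash
python3 -m handwheel '[[0,-0.0079,-0.0008,0,0,0,0],[0,-0.0075,-0.0021,0,0,0,0],[0,-0.0071,-0.0034,0,0,0,0],[0,0,0,0,0,0,0]]' 38; python3 -m handwheel '[[0,-0.0063,-0.0046,0,0,0,0],[0,-0.0055,-0.0056,0,0,0,0],[0,-0.0044,-0.0065,0,0,0,0],[0,-0.0033,-0.0071,0,0,0,0],[0,0,0,0,0,0,0],[0,0,0,0,0,0,0]]' 38
python3 - <<'E'
from h import *
to((.643,.009))
P=np.array([[.5764,.0615],[.5927,.0682],[.6151,.0664],list(ctrl.get_state()['position'][:2])])
print(P)
E
```

```text
time: 4.4
position: [0.6337, 0.054, 0.1147]
tool_rot: [0.501, 3.101, -0.001]
ft_force: [-2.4, -2.8, 5.7]
grip_width: 0.159
grip_force: 38.0
time: 5.15
position: [0.6451, 0.0266, 0.1147]
tool_rot: [0.498, 3.1, 0.001]
ft_force: [1.1, -0.1, 3.9]
grip_width: 0.155
grip_force: 38.0
pos [0.6451 0.0266 0.1147] tool shift [-0.0036 -0.0174 -0.    ] yaw 161.74 tilt [ 1.6e-03  5.0e-04 -1.0e+00] F [ 1.1 -0.1  3.9] t 5.15
[[0.5764     0.0615    ]
 [0.5927     0.0682    ]
 [0.6151     0.0664    ]
 [0.64506807 0.0266484 ]]
```

```bash
python3 -m handwheel '[[0,-0.0025,-0.0082,0,0,0,0],[0,-0.0009,-0.0087,0,0,0,0],[0,0,0,0,0,0,0],[0,0,0,0,0,0,0],[0,0,0,0,0,0,0]]' 38
python3 - <<'E'
from h import *
to((.643,.0095))
for n in('top','scene'):
    im,d,W=cloud(n);np.savez(n+'2',im=im,W=W);w=W.reshape(-1,3)
    for c,lo,hi in(("mag",(145,120,60),(168,255,255)),("yel",(24,140,80),(34,255,255))):
        for p,a,m in blobs(im,lo,hi,12):
            q=(np.nanpercentile(W[m],2,0)+np.nanpercentile(W[m],98,0))/2
            if np.hypot(q[0]-.6,q[1]-.024)<.17: print(n,c,p,a,q.round(4),np.degrees(np.arctan2(q[1]-.0238,q[0]-.6003)).round(2))
    def sel(c,r):
        q=w[(np.hypot(w[:,0]-c[0],w[:,1]-c[1])<r)&(w[:,2]>.079)&(w[:,2]<.09)];m=q.mean(0);return len(q),m.round(4),np.degrees(np.arctan2(m[1]-.0238,m[0]-.6003)).round(2)
    for nm,a in(('red',162-288),('blue',162+216),('orange',162+288)): print(n,nm,sel((.6003+.076*np.cos(np.radians(a)),.0238+.076*np.sin(np.radians(a))),.028))
im=np.load('top2.npz')['im'];save('t2.png',cv2.resize(im[105:215,190:330],(763,600),interpolation=cv2.INTER_CUBIC))
E
```

```text
time: 5.78
position: [0.642, 0.0071, 0.1147]
tool_rot: [-0.501, -3.101, 0.002]
ft_force: [1.2, -0.7, 5.0]
grip_width: 0.16
grip_force: 38.0
pos [0.642  0.0071 0.1147] tool shift [-0.0002  0.0026 -0.    ] yaw 161.63 tilt [-3.0e-04 -1.4e-03 -1.0e+00] F [ 1.2 -0.7  5. ] t 5.775
top red (91, array([ 0.5522, -0.0461,  0.0842]), np.float64(-124.52))
top blue (0, array([nan, nan, nan]), np.float64(nan))
top orange (54, array([0.6082, 0.1126, 0.0836]), np.float64(84.89))
scene mag (np.float64(271.4), np.float64(184.6)) 14 [0.5288 0.0142 0.1549] -172.36
scene red (38, array([ 0.5488, -0.0534,  0.0842]), np.float64(-123.71))
scene blue (343, array([0.6752, 0.0424, 0.0846]), np.float64(13.93))
scene orange (82, array([0.604 , 0.1117, 0.085 ]), np.float64(87.59))<stdin>:10: RuntimeWarning: Mean of empty slice.
  ret = um.true_divide(
```

View pics/t2.png

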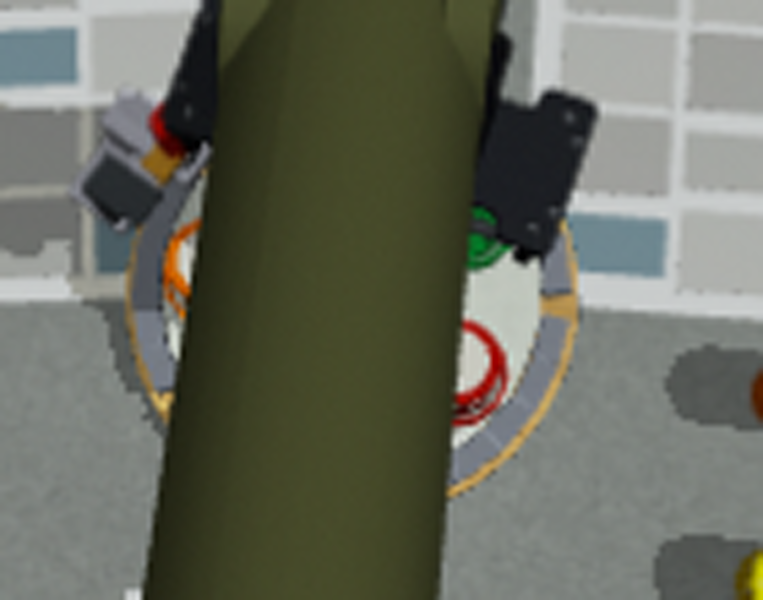

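The top view is blocked by the arm; the carousel has gone about 3° too far. I'll correct it, release, lift and measure.

```bash
python3 -m handwheel '[[0,0.0001,0.0026,0,0,0,0],[0,0,0,0,0,0,0],[0,0,0,0,0,0,0]]' 38; python3 -m handwheel '[[0.05,0,0,0,0,0,0],[0.05,0,0,0,0,0,0],[0.05,0,0,-0.03,0,0,0],[0.05,0,0,-0.05,0,0,0],[0.05,0,0,-0.05,0,0,0],[0.05,0,0,0,0,0,0],[0.05,0,0,0,0,0,0]]'
python3 - <<'E'
from h import *
to((.643,.0095))
im,d,W=cloud('wrist');np.savez('w2',im=im,W=W);
im2,d2,W2=cloud('scene');np.savez('s3',im=im2,W=W2)
save('w2.png',np.vstack([np.hstack([im]),])); 
for n,im,W in(('w',im,W),('s',im2,W2)):
  for c,lo,hi in(("mag",(145,120,60),(168,255,255)),("yel",(24,140,80),(34,255,255)),("blue",(108,140,50),(122,255,255)),("white",(0,0,150),(180,60,255))):
    for p,a,m in blobs(im,lo,hi,20):
        q=(np.nanpercentile(W[m],1,0)+np.nanpercentile(W[m],99,0))/2
        if np.hypot(q[0]-.6,q[1]-.024)<.17: print(n,c,p,a,q.round(4),np.nanmean(W[m],0).round(4),np.degrees(np.arctan2(q[1]-.0238,q[0]-.6003)).round(2))
E
```

```text
time: 6.25
position: [0.6433, 0.0111, 0.1147]
tool_rot: [0.499, 3.101, -0.0]
ft_force: [2.0, -1.3, 4.9]
grip_width: 0.158
grip_force: 38.0
time: 7.12
position: [0.642, 0.012, 0.243]
tool_rot: [-0.498, -3.099, 0.0]
ft_force: [0.1, 0.5, -0.7]
grip_width: 0.573
grip_force: 0.0
pos [0.642 0.012 0.243] tool shift [-0.0017 -0.0021 -0.    ] yaw 161.75 tilt [-2.7e-03  3.0e-04 -1.0e+00] F [ 0.1  0.5 -0.7] t 7.125
w mag (np.float64(262.1), np.float64(7.3)) 399 [0.4687 0.0676 0.0085] [0.4691 0.0669 0.012 ] 161.57
w yel (np.float64(260.0), np.float64(54.7)) 456 [0.5257 0.0459 0.0325] [0.5223 0.0466 0.0372] 163.49
w yel (np.float64(260.1), np.float64(59.1)) 1129 [0.526  0.0454 0.0244] [0.5259 0.0455 0.0244] 163.79
w blue (np.float64(285.0), np.float64(157.6)) 48 [0.6488 0.0392 0.0374] [0.6465 0.0381 0.0375] 17.59
w blue (np.float64(302.7), np.float64(182.4)) 388 [0.6707 0.0468 0.0616] [0.6703 0.0484 0.0828] 18.14
w white (np.float64(183.5), np.float64(40.2)) 1054 [ 0.4778 -0.0375  0.0134] [ 0.4721 -0.0365  0.0066] -153.42
w white (np.float64(215.7), np.float64(21.4)) 79 [0.4632 0.008  0.0125] [0.
[... 3690 characters left out ...]
.3)) 146 [0.5985 0.0997 0.0852] [0.5993 0.0993 0.0852] 91.35
s white (np.float64(256.6), np.float64(219.4)) 162 [ 0.558  -0.0386  0.0854] [ 0.5584 -0.0387  0.0852] -124.15
s white (np.float64(329.1), np.float64(230.3)) 120 [0.6404 0.1081 0.0225] [0.6388 0.1078 0.0226] 64.58
s white (np.float64(354.2), np.float64(235.0)) 138 [0.6764 0.1331 0.0494] [0.6873 0.1373 0.0584] 55.13
s white (np.float64(282.9), np.float64(253.5)) 1535 [ 0.6356 -0.0091  0.0233] [ 0.6348 -0.0147  0.0235] -42.92
s white (np.float64(319.1), np.float64(243.2)) 181 [0.673  0.05   0.0847] [0.6729 0.05   0.085 ] 19.82
s white (np.float64(283.3), np.float64(257.1)) 39 [ 0.6475 -0.0204  0.0295] [ 0.6434 -0.0184  0.0241] -43.12
```

View pics/w2.png

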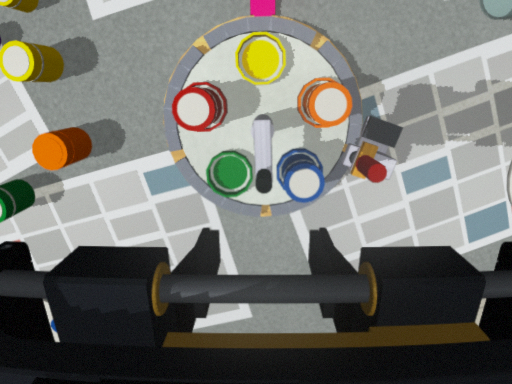

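The wrist view shows the yellow ring at (261,57) nearly facing the marker at (262,7). The three lids, red (193,108), orange (329,103) and blue (304,182), let me fit the axis and angle.

```bash
python3 - <<'E'
from h import *
off=np.radians([72,216,288])
def fit(P):
    z=P[:,0]+1j*P[:,1];b=np.exp(1j*off)
    A=np.c_[np.ones(3),b];s=np.linalg.lstsq(A,z,rcond=None)[0]
    return s[0],abs(s[1]),np.degrees(np.angle(s[1]))
for n,f,P in(('w','w2',[[.556,-.0384],[.6704,.0495],[.5966,.1]]),('s','s3',[[.558,-.0386],[.673,.05],[.599,.0996]])):
    c,r,a=fit(np.array(P));print(n,c,r,a)
    im=np.load(f+'.npz')['im'];W=np.load(f+'.npz')['W'];w=W.reshape(-1,3)
    for nm,q,z0,z1 in(('knob',(.67,.115),.128,.139),('lip',(.646,.143),.078,.09)):
        e=w[(np.hypot(w[:,0]-q[0],w[:,1]-q[1])<.022)&(w[:,2]>z0)&(w[:,2]<z1)]
        m=(np.percentile(e,2,0)+np.percentile(e,98,0))/2;k=m[0]+1j*m[1]-c
        print(nm,len(e),m.round(4),abs(k),np.degrees(np.angle(k))+108)
    for p,ar,m in blobs(im,(145,120,60),(168,255,255),20):
        q=W[m].mean(0);k=q[0]+1j*q[1]-c;print('mag',p,q.round(4),abs(k),np.degrees(np.angle(k)))
# base rim fit in wrist: wooden/aluminium outer edge z~0.010
for n in('top','scene'):
  f=np.load(n+'.npz');W=f['W']
  for p,ar,m in blobs(f['im'],(145,120,60),(168,255,255),20): 
    q=np.median(W[m&(W[...,2]>.007)],0);print(n,'mag0',q.round(4),np.degrees(np.arctan2(q[1]-.0238,q[0]-.6003)))
s=ctrl.camera_info('scene')
E
```

```text
w (0.5988351526171475+0.02413637214939545j) 0.07587432610032413 163.5976396223836
knob 359 [0.667  0.117  0.1329] 0.11523270730770685 161.73035175933774
lip 760 [0.6424 0.145  0.0843] 0.12842696963742847 178.1764946795199
mag (np.float64(262.1), np.float64(7.3)) [nan nan nan] nan nan
s (0.601163179188091+0.024072986341070295j) 0.07600926722052082 163.64374740034484
knob 75 [0.6711 0.1171 0.1327] 0.1164313666726773 161.0709109787691
lip 142 [0.6458 0.1445 0.0835] 0.12839724205173128 177.65720877478793
top mag0 [0.4716 0.0645 0.0099] 162.44229844257924
scene mag0 [0.4655 0.0651 0.0106] 162.96789070625155
```

```bash
python3 -m handwheel '[[0.04,-0.0018,-0.0003,0.05,0,0,0],[0.04,0,0,0.05,0,0,0],[0.04,0,0,0.028,0,0,0],[0.04,0,0,0,0,0,0],[0,0,0,0,0,0,0],[0,0,0,0,0,0,0],[0,0,0,0,0,0,0],[0,0,0,0,0,0,0],[0,0,0,0,0,0,0],[0,0,0,0,0,0,0]]' 38;python3 -m handwheel '[[0,0,-0.001,0,0,0,0],[0,0,-0.0005,0,0,0,0],[0,0,0,0,0,0,0],[0,0,0,0,0,0,0],[0,0,0,0,0,0,0]]' 38
python3 - <<'E'
from h import *
for i in range(5):
    to((.6430,.0095)); ctrl.get_image('scene')
E
```

```text
time: 8.48
position: [0.6453, 0.0106, 0.1176]
tool_rot: [0.499, 3.1, 0.001]
ft_force: [-0.3, -0.0, 5.8]
grip_width: 0.147
grip_force: 38.0
time: 9.1
position: [0.645, 0.0098, 0.1176]
tool_rot: [0.498, 3.1, 0.002]
ft_force: [-1.0, -0.0, 6.5]
grip_width: 0.146
grip_force: 38.0
pos [0.645  0.0098 0.1176] tool shift [ 0.0018 -0.0009 -0.    ] yaw 161.75 tilt [ 2.1e-03  8.0e-04 -1.0e+00] F [-1.  -0.   6.5] t 9.1
pos [0.645  0.0098 0.1176] tool shift [ 0.0018 -0.0009 -0.    ] yaw 161.75 tilt [ 2.2e-03  9.0e-04 -1.0e+00] F [-0.4  0.3  5.6] t 9.15
pos [0.645  0.0098 0.1176] tool shift [ 0.0018 -0.0009 -0.    ] yaw 161.75 tilt [ 2.1e-03  9.0e-04 -1.0e+00] F [-0.1  0.5  5.7] t 9.2
pos [0.645  0.0098 0.1176] tool shift [ 0.0018 -0.0009 -0.    ] yaw 161.75 tilt [ 2.1e-03  8.0e-04 -1.0e+00] F [ 0.1 -0.1  5. ] t 9.25
pos [0.645  0.0097 0.1176] tool shift [ 0.0018 -0.0009 -0.    ] yaw 161.75 tilt [ 2.1e-03  8.0e-04 -1.0e+00] F [0.1 1.  5.7] t 9.3
```

```bash
python3 -m handwheel '[[0,0,-0.0009,0,0,0,0],[0,0,0,0,0,0,0],[0,0,0,0,0,0,0],[0,0,0,0,0,0,0]]' 38;python3 - <<'E'
from h import *
to((.6430,.0095))
E
python3 -m handwheel '[[0.04,0,0,0,0,0,0],[0.04,0,0,0,0,0,0],[0.04,0,0,0,0,0,0],[0.04,0,0,-0.04,0,0,0],[0.04,0,0,-0.05,0,0,0],[0.04,0,0,-0.04,0,0,0],[0.04,0,0,0,0,0,0],[0.04,0,0,0,0,0,0]]'
cat > ang.py <<'E'
from h import *
off=np.radians([72,216,288]);b=np.exp(1j*off)
im,d,W=cloud('wrist');to((.671,.1165))
nom=.6003+.0238j+.076*np.exp(1j*(np.radians(161.5)+off));Z=[]
for q in nom:
    best=[W[m].mean(0) for p,a,m in blobs(im,(0,0,150),(180,60,255),400) if a<1500]
    best=[x[0]+1j*x[1] for x in best if .08<x[2]<.09]
    Z.append(min(best,key=lambda x:abs(x-q)))
s=np.linalg.lstsq(np.c_[np.ones(3),b],np.array(Z),rcond=None)[0]
c=s[0];print(c,abs(s[1]),np.degrees(np.angle(s[1])))
w=W.reshape(-1,3)
e=w[(np.hypot(w[:,0]-.669,w[:,1]-.116)<.022)&(w[:,2]>.13)&(w[:,2]<.139)]
m=(np.percentile(e,2,0)+np.percentile(e,98,0))/2;k=m[0]+1j*m[1]-c
print('knob',m,abs(k),np.degrees(np.angle(k))+108)
E
python3 ang.py
```

```text
time: 9.85
position: [0.6447, 0.0089, 0.1176]
tool_rot: [0.498, 3.1, 0.002]
ft_force: [0.2, 0.3, 4.9]
grip_width: 0.145
grip_force: 38.0
pos [0.6447 0.0089 0.1176] tool shift [ 0.0018  0.     -0.    ] yaw 161.75 tilt [ 2.1e-03  8.0e-04 -1.0e+00] F [0.2 0.3 4.9] t 9.85
time: 10.85
position: [0.6434, 0.0085, 0.2454]
tool_rot: [-0.499, -3.1, 0.0]
ft_force: [-0.2, -0.5, -0.9]
grip_width: 0.461
grip_force: 0.0
pos [0.643  0.0086 0.2448] tool shift [ 7.300e-03  1.112e-01 -1.000e-04] yaw 161.73 tilt [-2.6e-03 -1.0e-04 -1.0e+00] F [-0.4  0.4  0.5] t 10.9Traceback (most recent call last):
  File "ang.py", line 8, in <module>
    Z.append(min(best,key=lambda x:abs(x-q)))
             ~~~^^^^^^^^^^^^^^^^^^^^^^^^^^^^
ValueError: min() iterable argument is empty
```

```bash
sed -i 's/W\[m\].mean(0)/np.nanmean(W[m],0)/' ang.py; python3 ang.py
```

```text
pos [0.6429 0.0086 0.2445] tool shift [ 7.100e-03  1.112e-01 -1.000e-04] yaw 161.74 tilt [-3.1e-03 -2.0e-04 -1.0e+00] F [-0.2 -0.4  0.3] t 10.95
(0.5988513391182433+0.024189044274275484j) 0.07591036571299689 161.54036512342492
knob [0.66716247 0.11692008 0.13406969] 0.11517576098533551 161.6224543225177
```

The carousel is at 161.5°, matching the marker at 161.6°. Next is the knob.

```bash
python3 -m handwheel '[[0.05,0.0042,0.0557,0,0,0,0],[0.05,0.0042,0.0557,0,0,0,0],[0.05,0,0,0,0,0,0],[0.05,0,0,0.05,0,0,0],[0.05,0,0,0.05,0,0,0],[0.05,0,0,0.0375,0,0,0],[0.05,0,0,0,0,0,0],[0.05,0,0,0,0,0,0]]'; python3 -c "
from h import *
to((.670,.117),.107)"; python3 -m handwheel '[[0,0,0,0,0,0,0],[0,0,0,0,0,0,0],[0,0,0,0,0,0,0],[0,0,0,0,0,0,0],[0,0,0,0,0,0,0],[0,0,0,0,0,0,0]]' 45; python3 -c "
from h import *
to((.670,.117),.107)"
```

```text
time: 11.95
position: [0.6715, 0.1163, 0.1102]
tool_rot: [0.499, 3.1, 0.0]
ft_force: [-0.3, -0.8, 0.7]
grip_width: 0.576
grip_force: 0.0
pos [0.6715 0.1163 0.1102] tool shift [0.0017 0.0002 0.0032] yaw 161.7 tilt [ 1.5e-03 -1.0e-04 -1.0e+00] F [-0.3 -0.8  0.7] t 11.95
time: 12.7
position: [0.6711, 0.1168, 0.1094]
tool_rot: [0.499, 3.101, 0.0]
ft_force: [-0.7, -0.0, 2.2]
grip_width: 0.027
grip_force: 1.3
pos [0.6711 0.1168 0.1094] tool shift [ 0.0011 -0.0002  0.0024] yaw 161.72 tilt [ 8.e-04  2.e-04 -1.e+00] F [-0.7 -0.   2.2] t 12.7
```

```bash
python3 - <<'E'
from h import *
im,d,W=cloud('scene');w,d2,W2=cloud('wrist')
a=cv2.resize(im[150:300,250:420],(400,353),interpolation=cv2.INTER_CUBIC)
b=cv2.resize(w[0:384,200:512],(287,353));save('k1.png',np.hstack([a,b]))
s=ctrl.get_state();print(s['grip_width'],s['grip_force'])
for n,i,WW in(('s',im,W),('w',w,W2)):
    for p,ar,m in blobs(i,(0,150,60),(5,255,255),20)+blobs(i,(175,150,60),(180,255,255),20):
        q=np.nanmedian(WW[m],0)
        if q[1]>.08:print(n,p,ar,q)
E
```

```text
0.012818636457688487 1.539963444301975
s (np.float64(345.4), np.float64(225.7)) 53 [0.67592785 0.11014005 0.11040831]
s (np.float64(487.9), np.float64(245.5)) 125 [0.85657997 0.42055538 0.00948958]
w (np.float64(263.4), np.float64(218.5)) 766 [0.65951055 0.12024866 0.12157692]
```

View pics/k1.png

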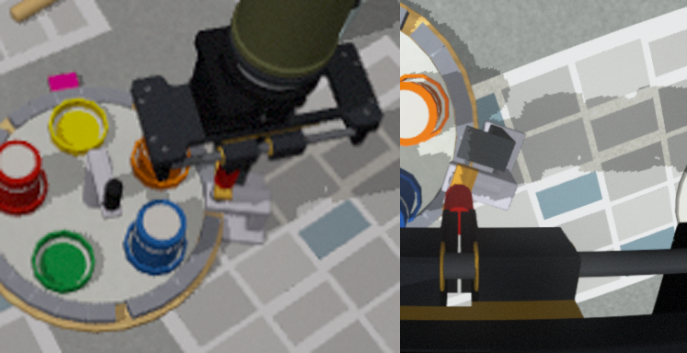

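```bash
python3 - <<'E'
from h import *
im,d,W=cloud('wrist');to((.67,.117))
h=cv2.cvtColor(im,cv2.COLOR_BGR2HSV)
for p,ar,m in blobs(im,(0,150,60),(5,255,255),5)+blobs(im,(170,150,60),(180,255,255),5):
    if abs(p[0]-263)<40:
        ys,xs=np.where(m);print(p,ar,xs.min(),xs.max(),ys.min(),ys.max(),np.nanpercentile(W[m],[2,50,98],axis=0).round(4).tolist())
for v in range(196,330,8): print(v,[(W[v,u].round(3).tolist(),im[v,u].tolist()) for u in(263,)], W[v,246].round(3),W[v,280].round(3))
E
```

```text
pos [0.6711 0.1169 0.1094] tool shift [ 0.0011 -0.0002 -0.    ] yaw 161.73 tilt [ 8.e-04  2.e-04 -1.e+00] F [-0.  -0.4  2.5] t 12.85
(np.float64(263.4), np.float64(218.2)) 756 249 277 201 254 [[0.6578, 0.1117, 0.0963], [0.6595, 0.1202, 0.1213], [0.6703, 0.1266, 0.1421]]
196 [([0.656, 0.121, 0.092], [61, 168, 222])] [0.673 0.099 0.024] [0.66  0.132 0.092]
204 [([0.659, 0.12, 0.101], [38, 38, 103])] [0.669 0.103 0.059] [0.677 0.128 0.06 ]
212 [([0.659, 0.12, 0.115], [31, 37, 99])] [0.687 0.095 0.026] [0.683 0.126 0.06 ]
220 [([0.659, 0.12, 0.128], [35, 36, 102])] [0.672 0.103 0.084] [0.714 0.12  0.002]
228 [([0.661, 0.12, 0.135], [31, 33, 162])] [0.675 0.102 0.092] [0.722 0.117 0.003]
236 [([0.665, 0.118, 0.137], [34, 34, 93])] [0.72  0.082 0.002] [0.662 0.128 0.148]
244 [([0.67, 0.117, 0.135], [30, 32, 90])] [0.657 0.112 0.157] [0.662 0.128 0.158]
252 [([0.674, 0.115, 0.137], [25, 29, 88])] [0.633 0.124 0.214] [0.662 0.128 0.165]
260 [([0.751, 0.089, 0.002], [96, 97, 97])] [0.634 0.124 0.217] [0.662 0.127 0.172]
268 [([0.76, 0.086, 0.002], [97, 101, 97])] [0.634 0.124 0.221] [0.637 0.133 0.221]
276 [([0.639, 0.127, 0.22], [39, 37, 37])] [0.635 0.124 0.223] [0.638 0.132 0.223]
284 [([0.64, 0.127, 0.222], [53, 52, 51])] [0.637 0.123 0.225] [0.639 0.132 0.226]
292 [([0.642, 0.126, 0.223], [65, 63, 61])] [0.638 0.123 0.226] [0.641 0.131 0.226]
300 [([0.644, 0.125, 0.223], [65, 59, 58])] [0.64  0.122 0.227] [0.643 0.13  0.226]
308 [([0.808, 0.071, 0.002], [140, 142, 143])] [0.642 0.121 0.227] [0.646 0.13  0.226]
316 [([0.818, 0.067, 0.003], [146, 146, 145])] [0.646 0.12  0.225] [0.658 0.126 0.213]
324 [([0.828, 0.064, 0.003], [231, 231, 228])] [0.651 0.118 0.223] [0.661 0.125 0.214]
```

```bash
python3 - <<'E'
from h import *
im,d,W=cloud('wrist');save('z.png',cv2.resize(im[170:320,165:365],(800,600),interpolation=cv2.INTER_NEAREST))
s=ctrl.get_state();print(s['grip_width'],s['grip_force'],s['position'],s['joint_positions'])
E
```

```text
0.004433704095977008 1.7777575749641983 [0.67113976 0.11691677 0.10942424] [-0.54180444  0.45904425  0.44544284  1.49066113 -0.20361743  1.23700238
  1.18191135]
```

View pics/z.png

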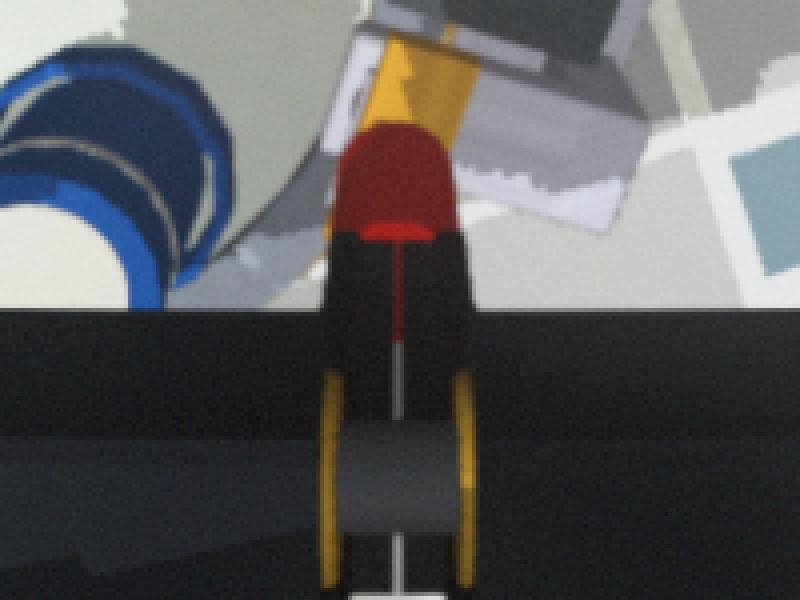

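The zoom shows the fingers completely shut at the knob, with its red top at (398,230) and red showing in the slit. The opening reads about 0, so the knob isn't held between the pads. I'll release, lift and press from above with shut fingertips.

```bash
python3 -m handwheel '[[0.05,0,0,0,0,0,0],[0.05,0,0,0,0,0,0],[0.05,0,0,-0.03,0,0,0],[0.05,0,0,-0.02,0,0,0],[0,0,0,0,0,0,0],[0,0,0,0,0,0,0],[0,0,0,0,0,0,0],[0,0,0,0,0,0,0],[0,0,0,0,0,0,0],[0,0,0,0,0,0,0]]' 20; python3 - <<'E'
from h import *
to((.670,.117),.137)
im,d,W=cloud('scene');w=W.reshape(-1,3)
e=w[(np.hypot(w[:,0]-.67,w[:,1]-.116)<.024)&(w[:,2]>.085)&(w[:,2]<.139)];print(len(e),e.max(0))
for p,ar,m in blobs(im,(0,150,60),(5,255,255),8):
    q=W[m]
    if abs(p[0]-346)<15: print(p,ar,np.nanpercentile(q,[2,50,98],axis=0).round(4))
print(ctrl.get_state()['grip_width'])
E
```

```text
time: 14.15
position: [0.6708, 0.1168, 0.1589]
tool_rot: [-0.499, -3.102, 0.0]
ft_force: [0.2, -0.8, 0.1]
grip_width: 0.009
grip_force: 0.0
pos [0.6708 0.1168 0.1589] tool shift [ 0.0008 -0.0001  0.0219] yaw 161.73 tilt [-1.e-04 -0.e+00 -1.e+00] F [ 0.2 -0.8  0.1] t 14.15
188 [0.68781035 0.12761    0.13780916]
(np.float64(346.8), np.float64(221.5)) 132 [[0.661  0.1073 0.096 ]
 [0.6728 0.113  0.1309]
 [0.6801 0.1255 0.1366]]
0.008692790674910144
```

```bash
python3 -m handwheel '[[0,0.0005,0,0.015,0,0,0],[0,0,0,0.007,0,0,0],[0,0,0,0,0,0,0]]' 20; python3 -m handwheel '[[0,0,0,0.004,0,0,0],[0,0,0,0.002,0,0,0],[0,0,0,0,0,0,0],[0,0,0,0,0,0,0]]'; python3 -m handwheel '[[0,0,0,0.004,0,0,0],[0,0,0,0.002,0,0,0],[0,0,0,0,0,0,0],[0,0,0,0,0,0,0]]'
```

```text
time: 14.58
position: [0.6695, 0.117, 0.1355]
tool_rot: [-0.498, -3.1, 0.001]
ft_force: [0.2, -0.2, 0.3]
grip_width: 0.008
grip_force: 0.0
time: 15.08
position: [0.6705, 0.117, 0.1312]
tool_rot: [0.499, 3.101, 0.0]
ft_force: [0.1, 0.5, -0.1]
grip_width: 0.002
grip_force: 0.0
time: 15.58
position: [0.6704, 0.117, 0.125]
tool_rot: [0.499, 3.102, 0.0]
ft_force: [0.8, -0.1, 0.0]
grip_width: 0.004
grip_force: 0.0
```

```bash
cat > kn.py <<'E'
from h import *
to((.670,.117),.12)
im,d,W=cloud('scene')
for p,ar,m in blobs(im,(0,150,60),(5,255,255),8):
    if abs(p[0]-346)<18: print('knob',p,ar,np.nanpercentile(W[m],[2,50,98],axis=0).round(4).tolist())
im,d,W=cloud('wrist')
for p,ar,m in blobs(im,(0,150,60),(5,255,255),8):
    if np.nanmedian(W[m],0)[1]>.08: ys,xs=np.where(m);print('w',p,ar,ys.min(),ys.max(),np.nanpercentile(W[m],[2,50,98],axis=0).round(4).tolist())
# finger tip rows: dark pixels column below
print([(v,W[v,255].round(3).tolist(),im[v,255].tolist()) for v in range(200,300,8)])
E
python3 kn.py
```

```text
pos [0.6704 0.117  0.125 ] tool shift [ 0.0004 -0.0001  0.005 ] yaw 161.73 tilt [ 2.e-04  0.e+00 -1.e+00] F [ 0.8 -0.1  0. ] t 15.575
knob (np.float64(346.2), np.float64(223.2)) 99 [[0.6639, 0.1044, 0.0975], [0.6757, 0.1109, 0.1228], [0.6826, 0.1208, 0.1578]]
w (np.float64(263.4), np.float64(213.5)) 850 195 231 [[0.6579, 0.1111, 0.0969], [0.6605, 0.12, 0.1289], [0.6676, 0.1266, 0.1367]]
[(200, [0.658, 0.114, 0.102], [37, 41, 118]), (208, [0.658, 0.115, 0.119], [38, 36, 97]), (216, [0.658, 0.115, 0.133], [36, 39, 101]), (224, [0.662, 0.114, 0.136], [27, 31, 160]), (232, [0.659, 0.116, 0.154], [33, 30, 37]), (240, [0.658, 0.116, 0.166], [27, 28, 33]), (248, [0.659, 0.116, 0.173], [22, 24, 23]), (256, [0.659, 0.116, 0.181], [23, 24, 26]), (264, [0.659, 0.116, 0.189], [20, 23, 24]), (272, [0.66, 0.117, 0.195], [23, 22, 24]), (280, [0.638, 0.125, 0.237], [46, 45, 42]), (288, [0.638, 0.125, 0.24], [60, 61, 57]), (296, [0.641, 0.124, 0.24], [61, 60, 59])]
```

Forces are still zero even though the tips should be inside the knob. I'll keep going in small steps, reading the force each time.

```bash
for z in 1 2 3; do python3 -m handwheel '[[0,0,0,0.005,0,0,0],[0,0,0,0,0,0,0],[0,0,0,0,0,0,0]]' | egrep 'pos|ft_|grip_w'; done; python3 kn.py | head -4
```

```text
position: [0.6703, 0.117, 0.1198]
ft_force: [-0.1, -0.0, -0.4]
grip_width: 0.007
position: [0.6703, 0.117, 0.1149]
ft_force: [0.5, 0.5, 0.5]
grip_width: 0.003
position: [0.6702, 0.117, 0.1099]
ft_force: [0.6, -0.1, 0.3]
grip_width: 0.006
pos [0.6702 0.117  0.1099] tool shift [ 0.0002 -0.0001 -0.0101] yaw 161.73 tilt [-2.e-04 -0.e+00 -1.e+00] F [ 0.6 -0.1  0.3] t 16.8
knob (np.float64(345.5), np.float64(225.1)) 62 [[0.6656, 0.1073, 0.0978], [0.6758, 0.1097, 0.1125], [0.6812, 0.1184, 0.1384]]
w (np.float64(263.5), np.float64(216.6)) 667 202 233 [[0.6578, 0.1116, 0.096], [0.6593, 0.1203, 0.1186], [0.6658, 0.1266, 0.1361]]
w (np.float64(263.8), np.float64(249.4)) 14 244 254 [[0.6597, 0.1193, 0.155], [0.6606, 0.1201, 0.1591], [0.6622, 0.1205, 0.1608]]
```

```bash
for z in 1 2 3 4 5; do python3 -m handwheel '[[0,0,0,0.004,0,0,0],[0,0,0,0,0,0,0]]' | egrep 'pos|ft_|grip_w'; done; python3 kn.py | head -4
```

```text
position: [0.6707, 0.1171, 0.1066]
ft_force: [-0.4, 0.3, 5.1]
grip_width: 0.006
position: [0.6708, 0.1171, 0.1029]
ft_force: [-1.6, -0.1, 7.0]
grip_width: 0.005
position: [0.6708, 0.1171, 0.0992]
ft_force: [-1.3, 0.3, 8.2]
grip_width: 0.004
position: [0.6709, 0.1171, 0.0956]
ft_force: [-1.1, -0.2, 8.9]
grip_width: 0.002
position: [0.6712, 0.1171, 0.0932]
ft_force: [-4.6, -0.3, 14.3]
grip_width: 0.006
pos [0.6712 0.1171 0.0932] tool shift [ 0.0011 -0.0005 -0.0268] yaw 161.72 tilt [ 0.0024  0.0014 -1.    ] F [-4.6 -0.3 14.3] t 18.15
knob (np.float64(344.0), np.float64(228.7)) 45 [[0.6665, 0.107, 0.0804], [0.6755, 0.1091, 0.0947], [0.6821, 0.1165, 0.1209]]
w (np.float64(262.9), np.float64(216.5)) 719 201 239 [[0.6579, 0.1117, 0.0796], [0.6594, 0.1205, 0.1038], [0.6666, 0.1267, 0.1206]]
w (np.float64(263.6), np.float64(249.1)) 9 247 252 [[0.6606, 0.1197, 0.1413], [0.6611, 0.1202, 0.1433], [0.6618, 0.1205, 0.1441]]
```

Contact starts at a reported TCP z of 0.109, so the real tips sit about 25 mm above the reported TCP. The knob top has gone down 16 mm and the force has jumped to 14 N, so the plunger is fully down with the pin in the notch. Now I slide towards the lip while pressing.

```bash
python3 -m handwheel '[[0,0,0,0.002,0,0,0],[0,0,0,0,0,0,0]]' 40;  python3 -m handwheel '[[0,0.0038,0.0012,0,0,0,0],[0,0.0038,0.0013,0,0,0,0],[0,0.0038,0.0012,0,0,0,0],[0,0.0038,0.0013,0,0,0,0],[0,0.0038,0.0012,0,0,0,0],[0,0.0038,0.0013,0,0,0,0],[0,0.0015,0.0005,0,0,0,0],[0,0,0,0,0,0,0],[0,0,0,0,0,0,0]]'; python3 kn.py | head -4
```

```text
time: 18.5
position: [0.6717, 0.1172, 0.0931]
tool_rot: [0.498, 3.099, 0.004]
ft_force: [-7.4, -1.1, 21.2]
grip_width: 0.006
grip_force: 10.6
time: 19.62
position: [0.6532, 0.1306, 0.0931]
tool_rot: [0.5, 3.094, 0.002]
ft_force: [-1.5, -2.2, 18.2]
grip_width: 0.005
grip_force: 9.3
pos [0.6532 0.1306 0.0931] tool shift [-0.0204 -0.0075 -0.0268] yaw 161.65 tilt [ 7.8e-03  1.0e-04 -1.0e+00] F [-1.5 -2.2 18.2] t 19.625
knob (np.float64(344.6), np.float64(219.2)) 57 [[0.6479, 0.1202, 0.0831], [0.6578, 0.1225, 0.098], [0.6629, 0.1321, 0.1143]]
w (np.float64(262.0), np.float64(218.1)) 584 206 233 [[0.6403, 0.1243, 0.0861], [0.6417, 0.1332, 0.1044], [0.6488, 0.1395, 0.1198]]
w (np.float64(263.8), np.float64(239.3)) 11 235 243 [[0.6426, 0.1333, 0.128], [0.6429, 0.1339, 0.1314], [0.6431, 0.134, 0.1364]]
```

```bash
python3 -m handwheel '[[0,0.0019,0.0006,0,0,0,0],[0,0,0,0,0,0,0],[0,0,0,-0.005,0,0,0],[0,0,0,-0.03,0,0,0],[0,0,0,-0.05,0,0,0],[0,0,0,-0.05,0,0,0],[0,0,0,0,0,0,0],[0,0,0,0,0,0,0]]'
python3 - <<'E'
from h import *
im,d,W=cloud('wrist')
for p,ar,m in blobs(im,(0,150,60),(5,255,255),30)+blobs(im,(172,150,60),(180,255,255),30):
    q=np.nanmedian(W[m],0)
    if q[1]>.08 and q[2]>.05: print('w',p,ar,q,np.nanpercentile(W[m],[2,98],axis=0).round(4).tolist())
im,d,W=cloud('scene')
for p,ar,m in blobs(im,(0,150,60),(5,255,255),10): 
    q=np.nanmedian(W[m],0)
    if q[1]>.08 and q[2]>.05: print('s',p,ar,q,np.nanpercentile(W[m],[2,98],axis=0).round(4).tolist())
E
sed -i 's/-.669,w\[:,1\]-.116/-.65,w[:,1]-.13/; s/>.13)&(w\[:,2\]<.139/>.115)\&(w[:,2]<.13/' ang.py; python3 ang.py
```

```text
time: 20.72
position: [0.6477, 0.1334, 0.222]
tool_rot: [-0.499, -3.101, 0.0]
ft_force: [-0.0, 0.7, 0.6]
grip_width: 0.006
grip_force: 0.0
w (np.float64(262.1), np.float64(181.4)) 407 [0.64493252 0.13233983 0.12351932] [[0.6387, 0.1239, 0.0919], [0.6558, 0.1405, 0.1252]]
s (np.float64(346.2), np.float64(214.0)) 124 [0.65372839 0.12713905 0.11971819] [[0.643, 0.1212, 0.0887], [0.6607, 0.1389, 0.1252]]
pos [0.6471 0.1333 0.2209] tool shift [-0.0279 -0.0085 -0.0001] yaw 161.73 tilt [-3.2e-03 -8.0e-04 -1.0e+00] F [-0.4 -0.4 -1.3] t 20.875
(0.5987915024826047+0.024293631097804032j) 0.07595337468424407 161.5785349272025
knob [0.64785552 0.13158613 0.12092953] 0.1179786330459213 173.42575360555108
```

The lock is trapped: the knob top is about 12 mm lower, the keeper is about 24 mm along, and the carousel is still at 161.6°. Next is the yellow jar.

```bash
python3 -m handwheel '[[0.068,0.0109,-0.05,0,0,0,0],[0.068,0.0109,-0.05,0,0,0,0],[0.068,0.0109,-0.05,0,0,0,0],[0.068,0.0109,-0.05,0,0,0,0],[0.068,0.0109,-0.05,0,0,0,0],[0.068,0.0109,-0.05,0,0,0,0],[0.068,0.0109,-0.05,0,0,0,0],[0.068,0.0109,-0.05,0,0,0,0],[0.068,0,0,0.04,0,0,0],[0.068,0,0,0.02,0,0,0],[0.068,0,0,0,0,0,0],[0.068,0,0,0,0,0,0]]'
python3 - <<'E'
from h import *
to((.4388,-.2188),.005);print(ctrl.get_state()['grip_width'])
im,d,W=cloud('wrist')
for p,a,m in blobs(im,(0,0,120),(180,70,255),200)+blobs(im,(22,120,60),(36,255,255),60):
    q=np.nanmean(W[m],0)
    if a<4000 and abs(q[0]-.43)<.12 and abs(q[1]+.22)<.1: print(p,a,q.round(4),((np.nanpercentile(W[m],2,0)+np.nanpercentile(W[m],98,0))/2).round(4))
im,d,W=cloud('scene')
w=W.reshape(-1,3);e=w[(np.hypot(w[:,0]-.4388,w[:,1]+.2188)<.028)&(w[:,2]>.057)&(w[:,2]<.07)];print(len(e),e.mean(0),(e.max(0)+e.min(0))/2)
E
```

```text
time: 22.38
position: [0.4403, -0.2191, 0.1634]
tool_rot: [0.498, 3.102, -0.0]
ft_force: [0.8, -0.5, -0.5]
grip_width: 0.778
grip_force: 0.0
pos [ 0.4403 -0.2191  0.1634] tool shift [ 1.500e-03 -1.000e-04  1.584e-01] yaw 161.75 tilt [ 3.e-04 -4.e-04 -1.e+00] F [ 0.8 -0.5 -0.5] t 22.375
0.778100856733083
(np.float64(241.1), np.float64(86.0)) 584 [ 0.3504 -0.2113  0.0474] [ 0.3504 -0.2113  0.0475]
(np.float64(262.7), np.float64(178.8)) 989 [ 0.4352 -0.2186  0.0645] [ 0.4355 -0.2187  0.0644]
(np.float64(241.4), np.float64(85.3)) 489 [ 0.3499 -0.2109  0.046 ] [ 0.3503 -0.2113  0.038 ]
(np.float64(263.1), np.float64(170.9)) 1092 [ 0.4301 -0.2165  0.0546] [ 0.4349 -0.2184  0.0347]
305 [ 0.43951106 -0.21818856  0.06250058] [ 0.4383308  -0.21831633  0.06251643]
```

```bash
python3 -m handwheel '[[0.068,0.0022,-0.0004,0.05,0,0,0],[0.068,0,0,0.05,0,0,0],[0.068,0,0,0.04,0,0,0],[0.068,0,0,0.018,0,0,0],[0.068,0,0,0,0,0,0],[0.068,0,0,0,0,0,0],[0.03,0,0,0,0,0,0],[0.03,0,0,0,0,0,0],[0.03,0,0,0,0,0,0],[0.03,0,0,0,0,0,0]]' 20;python3 -c "
from h import *
to((.438,-.2187),.005);s=ctrl.get_state();print(s['grip_width'],s['grip_force'])"
```

```text
time: 23.72
position: [0.4381, -0.2189, 0.0054]
tool_rot: [0.499, 3.101, 0.0]
ft_force: [-0.4, 0.7, 4.0]
grip_width: 0.526
grip_force: 20.0
pos [ 0.4381 -0.2189  0.0054] tool shift [0.0001 0.0002 0.0004] yaw 161.73 tilt [ 7.e-04  0.e+00 -1.e+00] F [-0.4  0.7  4. ] t 23.725
0.5256867794141618 20.000095493160188
```

```bash
python3 -m handwheel '[[0.03,0,0,-0.02,0,0,0],[0.03,0,0,-0.04,0,0,0],[0.03,0,0,-0.04,0,0,0],[0.03,0,0,-0.02,0,0,0],[0.03,0,0.02,0,0,0,0],[0.03,0,0.04,0,0,0,0],[0.03,0,0.04,0,0,0,0],[0.03,0,0.04,0,0,0,0],[0.03,0,0.04,0,0,0,0],[0.03,0,0.04,0,0,0,0],[0.03,-0.0017,0.04,0,0,0,0],[0.03,0,0.0216,0,0,0,0]]' 25; python3 -m handwheel '[[0.03,0,0,0,0,0,0],[0.03,0,0,0,0,0,0],[0.03,0,0,0,0,0,0]]'
python3 - <<'E'
from h import *
to((.5282,.0479),.029);s=ctrl.get_state();print(s['grip_width'],s['grip_force'])
im,d,W=cloud('wrist');save('w9.png',im)
im,d,W=cloud('scene');save('s9.png',im);np.savez('s9',im=im,W=W)
for p,a,m in blobs(im,(0,0,120),(180,70,255),60)+blobs(im,(24,140,60),(34,255,255),20):
    q=np.nanmean(W[m],0)
    if a<1500 and np.hypot(q[0]-.528,q[1]-.048)<.06: print(p,a,q.round(4),np.nanpercentile(W[m],[1,99],axis=0).round(4).tolist())
E
```

```text
time: 25.22
position: [0.5275, 0.0503, 0.1243]
tool_rot: [-0.495, -3.101, 0.0]
ft_force: [-0.2, -0.6, -1.6]
grip_width: 0.521
grip_force: 25.0
time: 25.6
position: [0.5273, 0.0462, 0.125]
tool_rot: [-0.503, -3.101, 0.0]
ft_force: [0.7, 0.4, -1.7]
grip_width: 0.521
grip_force: 25.0
pos [0.5273 0.0462 0.125 ] tool shift [-0.0003  0.0019  0.096 ] yaw 161.57 tilt [-1.e-04 -2.e-04 -1.e+00] F [ 0.7  0.4 -1.7] t 25.6
0.5210940565418238 25.00000945525244
(np.float64(283.7), np.float64(194.5)) 698 [0.535  0.044  0.0842] [[0.5022, 0.0192, 0.0198], [0.5567, 0.0751, 0.1843]]
```

View pics/s9.png

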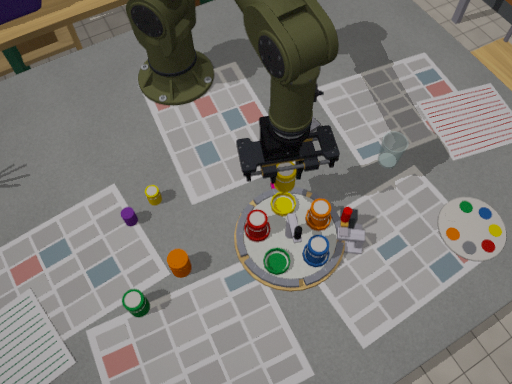

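The jar at (286,177) is held upright above the yellow ring at (284,204); the knob is down by the lip at (346,214). I'll let the arm settle and descend.

```bash
python3 -m handwheel '[[0.03,0,0,0.02,0,0,0],[0.03,0,0,0.02,0,0,0],[0.03,0,0,0.01,0,0,0],[0.03,0,0,0,0,0,0],[0.03,0,0,0,0,0,0],[0.03,0,0,0,0,0,0],[0.03,0,0,0,0,0,0]]'
python3 -c "
from h import *
to((.5282,.0479),.0274)
ctrl.get_image('scene');ctrl.get_image('scene')
to((.5282,.0479),.0274)"
```

```text
time: 26.58
position: [0.528, 0.0482, 0.0755]
tool_rot: [0.499, 3.101, 0.001]
ft_force: [-0.0, 0.1, -1.2]
grip_width: 0.523
grip_force: 25.0
pos [0.528  0.0482 0.0755] tool shift [-0.0003 -0.0003  0.0481] yaw 161.73 tilt [ 9.e-04  4.e-04 -1.e+00] F [-0.   0.1 -1.2] t 26.575
pos [0.5278 0.0482 0.0752] tool shift [-0.0004 -0.0002  0.0478] yaw 161.74 tilt [ 5.e-04  3.e-04 -1.e+00] F [-0.9 -0.5 -1.6] t 26.675
```

```bash
python3 -m handwheel '[[0.03,0,0,0.012,0,0,0],[0.03,0,0,0.012,0,0,0],[0.03,0,0,0.01,0,0,0],[0.03,0,0,0.005,0,0,0],[0.03,0,0,0,0,0,0],[0.03,0,0,0,0,0,0]]'
python3 -m handwheel '[[0.03,0,0,0.003,0,0,0],[0.03,0,0,0.003,0,0,0],[0.03,0,0,0.002,0,0,0],[0.03,0,0,0,0,0,0],[0.03,0,0,0,0,0,0]]'
```

```text
time: 27.42
position: [0.528, 0.0481, 0.0363]
tool_rot: [0.499, 3.101, 0.0]
ft_force: [-0.3, -0.8, -1.4]
grip_width: 0.522
grip_force: 25.0
time: 28.05
position: [0.5277, 0.0481, 0.028]
tool_rot: [0.499, 3.102, 0.0]
ft_force: [0.1, 0.1, -1.6]
grip_width: 0.524
grip_force: 25.0
```

Nearly on the floor, with no side load, so the jar is inside the ring. I'll go down in 0.5 mm steps until it touches.

```bash
for i in 1 2 3; do python3 -m handwheel '[[0.03,0,0,0.0006,0,0,0],[0.03,0,0,0,0,0,0],[0.03,0,0,0,0,0,0]]' | egrep 'pos|ft_'; done
```

```text
position: [0.5277, 0.0481, 0.0274]
ft_force: [0.4, 0.3, -1.9]
position: [0.5278, 0.0482, 0.0274]
ft_force: [-2.7, -0.2, 5.1]
position: [0.5279, 0.0483, 0.0273]
ft_force: [-3.4, 0.1, 9.3]
```

```bash
python3 -m handwheel '[[0.03,0,0,-0.001,0,0,0],[0.03,0,0,0,0,0,0],[0.05,0,0,0,0,0,0],[0.06,0,0,0,0,0,0],[0.066,0,0,0,0,0,0],[0.066,0,0,0,0,0,0],[0.066,0,0,-0.01,0,0,0],[0.066,0,0,-0.03,0,0,0],[0.066,0,0,-0.05,0,0,0],[0.066,0,0,-0.06,0,0,0],[0.066,0,0,-0.05,0,0,0],[0.066,0,0,0,0,0,0]]'; python3 -m handwheel '[[0.066,-0.04,0,-0.03,0,0,0],[0.066,-0.04,0,0,0,0,0],[0.066,0,0,0,0,0,0],[0.066,0,0,0,0,0,0]]'
python3 - <<'E'
from h import *
im,d,W=cloud('wrist');im2,d2,W2=cloud('scene')
save('fin.png',np.hstack([cv2.resize(im2[140:300,190:420],(460,320)),cv2.resize(im,(340,320))]))
for n,i,w in(('w',im,W),('s',im2,W2)):
    w=w.reshape(-1,3);e=w[(np.hypot(w[:,0]-.528,w[:,1]-.048)<.028)&(w[:,2]>.075)&(w[:,2]<.1)];print(n,len(e),((np.percentile(e,1,0)+np.percentile(e,99,0))/2).round(4),np.percentile(e[:,2],[2,50,98]))
to((.6,0));
E
```

```text
time: 30.68
position: [0.5305, 0.0482, 0.2326]
tool_rot: [0.498, 3.093, 0.007]
ft_force: [-0.5, 0.6, -1.2]
grip_width: 0.756
grip_force: 0.0
time: 31.18
position: [0.6025, 0.0231, 0.2562]
tool_rot: [-0.499, -3.099, 0.001]
ft_force: [0.0, -0.7, -0.8]
grip_width: 0.756
grip_force: 0.0
w 1408 [0.5252 0.0493 0.0861] [0.08438911 0.08606855 0.08771398]
s 316 [0.5286 0.0483 0.0825] [0.07696902 0.08464501 0.08776442]
pos [0.6025 0.0235 0.2569] tool shift [-0.0049 -0.0231 -0.    ] yaw 161.77 tilt [-1.e-03  8.e-04 -1.e+00] F [ 0.3 -0.6  0.7] t 31.275
```

View pics/fin.png

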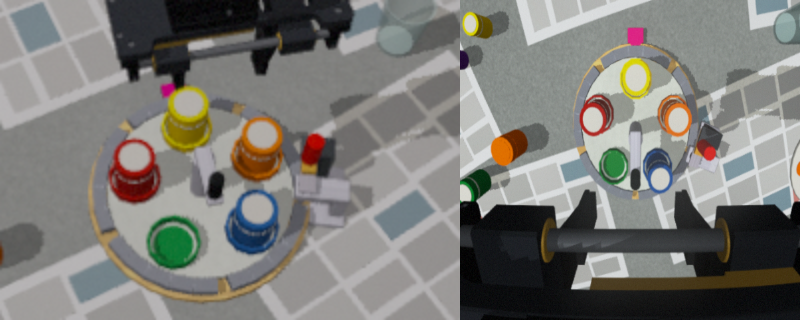

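The yellow jar at (187,110) stands upright in its ring at the marker, with its lid level at z 84 mm. The knob at (314,150) is down beside the lip, and the robot is clear.

```bash
python3 -c "
from bench import ctrl
print(ctrl.close_job())"
```

```text
the job is handed in; nothing more can be done
None
```

The job is handed in at about 31 s on the robot's clock: the carousel is locked with the yellow place at the marker (measured within about 0.1°), and the yellow jar stands upright in its ring. The green jar, glass and brush were never approached.

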